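# Hold the spout gauge at its preset angle on the clay blank

### The arm

A 6-joint arm with a two-finger parallel gripper is mounted at the origin on the work surface. World frame = base frame: x ahead of the robot, y to its left, z up, the work surface at z = 0. Lengths are in m, angles in degrees, forces in N, time in s.
With the tool pointing down it reaches from about 0.275 to 0.85 m from the base axis. Payload 5.2 kg.
Tool frame: the origin (TCP) lies at the centre of the arm's flange, where the gripper is bolted on; the fingertips stand 173 mm ahead of it and the grasp point (between the pads) lies 155 mm ahead of it; z points along the fingers, y is the line along which they close (so a half turn about z gives the same grasp; the last joint's range is limited). The gripper opens to 85 mm and grips with 20 to 120 N. Pads are 22 mm wide; open, the fingers measure 114 mm over their backs; the gripper's body (76 mm by 85 mm) begins 54 mm behind the grasp point. The pads swing forward as they close: fully open they stand 13 mm farther back than shut.
Start: joints at [-80.718, 14.817, 87.949, -0, 77.235, -11.62], TCP at [0.196, -0.514, 0.405] pointing down, gripper open.
Joint ranges: [-179.93, 179.93], [-52.35, 119.4], [10.71, 147.94], [-69.91, 249.91], [12.55, 155.21], [-178.61, 178.61]. Speed limits (degrees/s): [147.25, 147.25, 180, 180, 180, 180].

### API

Orientations are given as a 3x3 rotation matrix whose columns are the frame's x, y, z axes.
In Python, from cell import readout, imaging, job gives the robot as it stands. The module is installed in compiled form; this text tells all that it offers.
- The arm moves only by the tool apply_moves, never from a script. Its argument "series" is one flat list of numbers, 7 for each row, row after row: the shift along the tool's x, y, z normalised to -1 to 1, where 1 is 40 cm, then the turn, a rotation vector about the tool's x, y, z normalised to -1 to 1, where 1 is 360 degrees, then the closure, from 0 (fully open) to 1 (shut). In form: [tx, ty, tz, ax, ay, az, hand, tx, ty, tz, ax, ay, az, hand, ...]. A call has 1 to 12 rows; each row is the pose to reach, as a shift and turn from the pose commanded when the call began, along the tool's axes at that moment, turning the shorter way round; what a row does not reach only later rows make up. A row lasts 1/12 s, in which the tool goes at most 41.7 mm and 7.16 degrees, less where a joint would pass 70% of its speed; a pose out of reach is approached as far as the arm can. A call with a number of a shift or a turn outside -1 to 1 is refused whole. A call with a gripper value outside its range is refused whole. The fingers move at their own pace and stop on an object; "grip_force" is the grip in N (left out, the last holds). Time passes only in rows, so rows that repeat a pose let the fingers close. It gives the time, the measured TCP pose, the force, the opening and the grip force at its end, in the units of the state.
- readout.observe(): the state, without advancing time (a new reading comes with each control period).
- imaging.snapshot(name): name is "side" or "top" or "wrist"; returns the picture (420x560x3 uint8, red, green, blue); there is no depth.
- imaging.calibration(name): a dict with "vfov" (degrees; the focal length in pixels is half the picture's height over the tangent of half this angle, whatever the lens; pixels are square), "cx", "cy" (the principal point, pixels), "k1" (the pictures are not rectified: a ray, as slopes to the right and down, at radius r is drawn at 1 + k1 r^2 times it, then the intrinsics apply), "R" (3x3) and "t" (3): a world point X has camera coordinates R X + t; the wrist camera has in their place "mount" (4x4, takes a point from camera to tool coordinates, whose origin is the TCP and whose axes are the flange's). Camera axes: x right, y down, z forward; pixel columns grow to the right and rows downward; lengths in m; the calibration is good to about 2 mm. A picture is of the moment at which its call begins: read the wrist's pose just before it. calibration takes no time and is no camera call.
- job.close_job(): hands the job in; it is judged then, once.
Trained networks look in the newest picture that a camera, given by its name, has taken for a name from the list of things; names that differ only in an ending like _2 or _b are one class to them, and where a whole thing is asked for, a point or a joint stands for the part that bears it (a point fixed in the world has none). Each returns a list of dicts, best first, with "p" (0 to 1); they miss things now and then, are a little off and sometimes report something else, mostly with a low value. They report only what shows in the picture. A call takes as long as a camera call. They do not tell look-alikes from the thing itself.
- imaging.look_for(camera, target): "box" ([left, top, right, bottom] in pixels, round what is visible of it).
- imaging.regions_of(camera, target): "pixels" (420x560 bool, what is visible of it) and "box" ([left, top, right, bottom] in pixels, round what is visible of it).
- imaging.pinpoint(camera, target): "pixel" ([row, column] in pixels: a listed point, or the origin of a listed thing).
The state is a dict: "time": time; "qpos": joint angles; "joint_velocities": joint speeds; "joint_torque": joint torques, N m; "tcp_pos": TCP position; "orientation": TCP orientation; "contact_force": force on the tool from outside, world axes, zero at the start; "ft_torque": the same for the moment, N m; "width": opening from 0.0 (shut) to 1.0 (fully open); "grasp_force": force on a finger pad.
Only numpy, scipy, OpenCV 4.12 (cv2) and the standard library are available. Lean on these libraries where they do the work, as an engineer would, in place of code of your own. Each camera call takes 0.05 s, during which the arm holds its last target. There are 200 camera calls.

### The job

Take the upright angle gauge by its wooden handle out of its storage rack and lower it upright, edgewise, into the slots of the two uprights of the marking jig until its foot stands on the lumpy clay spout blank. Then, with the foot kept on the clay and in the slots, rock it sideways until its swinging pointer settles on the small preset mark of its dial. Finish while still gripping it there, foot on the clay, so that the potter can scribe along it; leave the teapot, jar, mallet and clay disc where they are.

Things in the scene. Friction and masses are not known exactly. Their poses are not given: they have to be found in the camera images.
- gauge_handle (a point): Centre of the wooden handle bar on top of the loose angle gauge (0.29 to 0.43 kg). Bar 24 mm thick (x), 80 long (y), 36 high (z); pinch it across the 24 mm. The gauge is an upright flat aluminium plate, 6 mm thick in x. Gauge axes: x normal to the plate on the white dial's side, z up the plate. At the start it stands upright in the rack, dial roughly away from the robot (+x), y to the robot's left.
- gauge_foot (a point): Middle of the gauge's straight foot edge, 168 mm below the handle centre, same axes as the gauge. The edge is 120 mm long (y) and 6 mm thick (x); the plate is 120 mm wide in its lowest 52 mm and 86 mm wide above.
- pointer_tip (a point): Tip of the slim black pendulum pointer with a round bob on the dial side; its pivot is 125 mm above the foot (43 mm below the handle centre), its tip 62 mm from the pivot. Its own -z axis runs from the pivot to the tip; it swings freely about the gauge's x axis, hangs plumb and settles in about 1 s.
- mark_tip (a point): Inner point of the preset mark, a dark steel tab (12 mm wide, about 17 mm long) pointing inwards at the dial's lower rim, 62 mm from the same pivot; its own -z axis runs from the pivot to it. It stays where it is set on the dial. The pointer is on the mark when the two points meet.
- pointer (a joint): Pointer angle on the dial (rad): 0 = straight towards the foot, positive = tip towards the gauge's +y end. When the gauge is rolled by +t about its own x axis (its +y end rises) this settles at -t.
- mark (a joint): Angle of the preset mark on the dial (rad), same zero and sense as the pointer's; -0.40 to -0.20, so the gauge's +y end has to rise by that angle.
- rack: Fixed wooden storage rack, base board 90 (x) by 160 (y) mm; origin at the centre of its underside. Its slot runs along its y, 9 mm wide, from 12 mm (floor, where the gauge's foot stands) to 48 mm high.
- jig: Fixed marking jig: plywood board 120 (x) by 170 (y) by 14 mm, origin at the centre of its underside. Two slotted dark uprights at y = -46 and +46 mm, each 18 mm wide in y, 98 mm high. Their slots, open upwards and along y, lie at x = 0, 12 mm wide with flared mouths, down to the board. The gauge's plate goes down into both slots, plate along the jig's y.
- blank: Brown clay spout blank, fixed between the jig's uprights, 44 (x) by 50 (y) mm; origin at the centre of its underside, axes as the jig's. Two rounded ridges of radius 11 mm run along x on top: axes at y = -13, z = 35 mm (top 46 mm above the origin) and y = +13, z = 33 mm (top 44 mm). Its height and place along the jig's y (up to 10 mm off centre) vary.
- teapot_mid (a point): Bystander: brown clay teapot, 86 mm across, 77 mm high; the point is 35 mm above its foot.
- jar: Bystander: small amber glass jar, 56 mm across, 45 mm high; origin at its underside.
- mallet: Bystander: mallet lying flat, black head 75 by 55 by 30 mm centred at its x = +50 mm, round wooden handle 130 mm along its -x; origin at its underside.
- disc: Bystander: flat clay disc, 90 mm across, 9 mm thick; origin at its underside.
Mind the look-alikes: they are no part of the job. What is shaped like the part that bears gauge_handle but blue is not meant.

How it is judged:
By the outcome, as a careful person would: the job done as asked, in the order asked, and still so for the second after the job is handed in, while the arm keeps its last pose, push and grip.
It also fails if it takes over 48 s, if anything falls off the work surface, if the arm or the gripper's body presses on something with over 40 N, if the wrist force passes 120 N, or if a joint passes its speed limit or range.

## Working session

There is one attempt and no reset: what is moved stays moved. The work goes in short steps, Python scripts to look and compute and a tool call to move; the robot and the scene stay as the last step left them, time stands still between calls to the robot, and variables do not carry over. Pictures are saved under pics/ and viewed, at most 10 in all, crops included, and the job is handed in when it is done.

Besides the shell and the picture viewer there is one more tool, called after "Request:" as name(argument=value, ...) on one line, values as JSON. apply_moves: Moves the arm, as the interface text tells. Scaled input: -1 to 1 covers 40 cm each way for a shift and 360 degrees each way for a turn. Its arguments: {"type":"object","properties":{"series":{"type":"array"},"grip_force":{"type":"number"}},"required":["series"]}

```bash
mkdir -p pics
cat > h.py <<'E'
import numpy as np, cv2
from cell import readout, imaging, job
def snap(c,save=None):
    s=readout.observe(); im=imaging.snapshot(c)
    if save: cv2.imwrite('pics/'+save+'.png',im[:,:,::-1])
    return s,im
def cam(c,s=None):
    k=imaging.calibration(c); f=210/np.tan(np.radians(k['vfov'])/2)
    if 'mount' in k:
        T=np.eye(4);T[:3,:3]=np.array(s['orientation']);T[:3,3]=s['tcp_pos']
        M=np.linalg.inv(T@np.array(k['mount'])); R,t=M[:3,:3],M[:3,3]
    else: R,t=np.array(k['R']),np.array(k['t'])
    return R,t,f,k['cx'],k['cy'],k['k1']
def proj(C,X):
    R,t,f,cx,cy,k=C; p=np.atleast_2d(X)@R.T+t; q=p[:,:2]/p[:,2:]
    q=q*(1+k*(q**2).sum(1,keepdims=True)); return q*f+[cx,cy]   # col,row
def ray(C,px):  # px col,row
    R,t,f,cx,cy,k=C; d=(np.array(px,float)-[cx,cy])/f; q=d.copy()
    for _ in range(20): q=d/(1+k*(q@q))
    v=R.T@np.r_[q,1]; return -R.T@t, v/np.linalg.norm(v)
def onz(C,px,z):
    o,v=ray(C,px); return o+v*(z-o[2])/v[2]
def tri(rs):
    A=sum(np.eye(3)-np.outer(v,v) for o,v in rs); b=sum((np.eye(3)-np.outer(v,v))@o for o,v in rs)
    X=np.linalg.solve(A,b); return X,[np.linalg.norm((np.eye(3)-np.outer(v,v))@(X-o))*1000 for o,v in rs]
E
python3 - <<'E'
from h import *
np.set_printoptions(precision=4,suppress=True)
C={}
for c in ('side','top'):
    s,im=snap(c,c+'0'); C[c]=cam(c,s); print(c,'cam at',-C[c][0].T@C[c][1])
for n in 'gauge_handle gauge_foot pointer_tip mark_tip rack jig blank teapot_mid jar mallet disc'.split():
    P={}
    for c in C:
        P[c]=imaging.pinpoint(c,n)
        print(n,c,[(np.round(d['pixel'],1)[::-1].tolist(),round(d['p'],2)) for d in P[c][:3]])
    if P['side'] and P['top']:
        X,e=tri([ray(C[c],P[c][0]['pixel'][::-1]) for c in C]); print('   ',X,np.round(e,1))
E
```

```text
side cam at [ 0.4988 -0.9253  0.6221]
top cam at [ 0.3192 -0.0254  1.3244]
gauge_handle side [([326.0, 161.5], 0.97), ([277.9, 156.1], 0.87)]
gauge_handle top [([193.4, 207.2], 0.87), ([197.6, 159.2], 0.68)]
    [0.6295 0.2498 0.1515] [71.6 71.6]
gauge_foot side [([328.2, 204.8], 0.78), ([278.9, 204.5], 0.56)]
gauge_foot top [([207.3, 220.1], 0.97), ([208.9, 169.4], 0.74), ([207.0, 219.5], 0.6)]
    [0.6304 0.2365 0.001 ] [84.2 84.2]
pointer_tip side [([326.7, 187.5], 0.37), ([277.5, 204.1], 0.32)]
pointer_tip top []
mark_tip side [([350.0, 232.9], 0.58)]
mark_tip top [([144.8, 202.5], 0.57)]
    [ 0.7745  0.5512 -0.3095] [105.3 105.3]
rack side [([281.4, 206.7], 0.9)]
rack top [([203.0, 217.1], 0.62), ([145.3, 199.7], 0.38)]
    [ 0.5562  0.2588 -0.0066] [0.3 0.3]
jig side [([255.7, 291.2], 0.63)]
jig top [([144.1, 201.4], 0.72)]
    [ 0.5838  0.6053 -0.5881] [153.2 153.2]
blank side [([255.5, 289.2], 0.6), ([281.1, 207.5], 0.44)]
blank top [([345.3, 241.9], 0.63)]
    [ 0.4746 -0.1964  0.0129] [2.7 2.7]
teapot_mid side [([291.2, 174.7], 0.58), ([254.2, 289.9], 0.53), ([279.1, 157.1], 0.47)]
teapot_mid top [([144.0, 203.8], 0.81)]
    [0.5967 0.4417 0.0331] [5.7 5.7]
jar side [([350.1, 234.9], 0.82)]
jar top [([264.4, 158.0], 0.63), ([343.5, 244.7], 0.51)]
    [ 0.7561  0.0638 -0.0054] [0. 0.]
mallet side [([304.6, 390.2], 0.71)]
mallet top [([422.2, 216.1], 0.62), ([342.5, 243.0], 0.52)]
    [ 0.5662 -0.4523 -0.0182] [0.8 0.8]
disc side [([187.2, 384.5], 0.71), ([255.9, 291.3], 0.31)]
disc top [([420.9, 283.5], 0.88)]
    [ 0.3481 -0.436  -0.0097] [1.9 1.9]
```

View pics/side0.png

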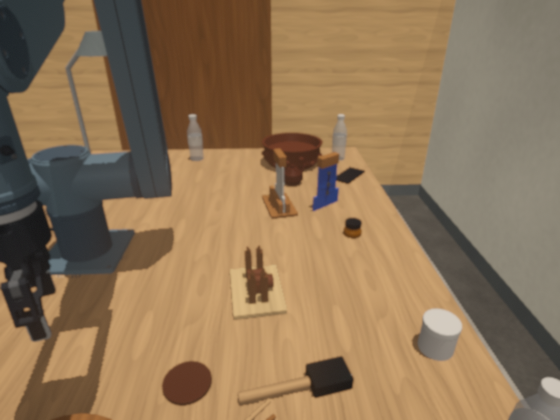

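View pics/top0.png

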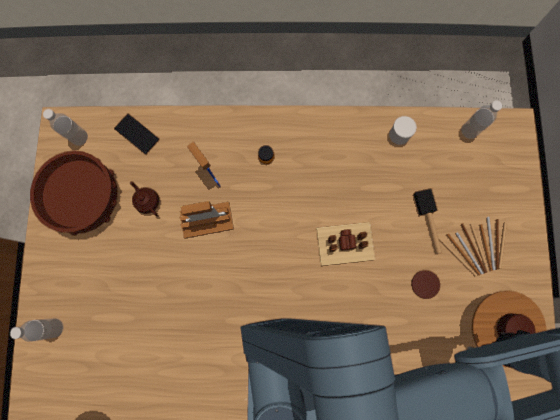

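Candidates for the handle: the aluminium gauge in the rack, at side (278,156) / top (193,207), and the blue look-alike, at side (326,161) / top (198,157). I choose the aluminium one, which stands in the rack. The jig is at side (256,291) / top (346,243).

Run:
```python
from h import *
np.set_printoptions(precision=4,suppress=True)
im=cv2.imread('pics/side0.png'); a=cv2.resize(im[135:225,240:360],None,fx=5,fy=5,interpolation=3)
im=cv2.imread('pics/top0.png'); b=cv2.resize(im[140:250,150:250],None,fx=4,fy=4,interpolation=3)
o=np.zeros((max(a.shape[0],b.shape[0]),800,3),np.uint8); 
a=cv2.resize(a,(400,300));b=cv2.resize(b,(400,440)); o[:300,:400]=a;o[:440,400:]=b; cv2.imwrite('pics/crop1.png',o)
S,T=cam('side'),cam('top')
print('handle',tri([ray(S,[277.9,156.1]),ray(T,[193.4,207.2])]))
print('foot',tri([ray(S,[278.9,204.5]),ray(T,[207.3,220.1])]))
print('jig',tri([ray(S,[255.7,291.2]),ray(T,[345.5,243.5])]))
for n,z in (('rack',.012),('jig',.014)):
  for c,C in (('side',S),('top',T)):
    for d in imaging.regions_of(c,n)[:2]:
        m=d['pixels'].astype(np.uint8); cs=max(cv2.findContours(m,0,1)[0],key=cv2.contourArea)[:,0]
        P=np.array([onz(C,p,z)[:2] for p in cs],np.float32)*1000
        print(n,c,round(d['p'],2),np.round(d['box']),cv2.minAreaRect(P))
```

```text
handle (array([0.547 , 0.2458, 0.1847]), [np.float64(3.1206301817068693), np.float64(3.1206301817068156)])
foot (array([0.5451, 0.2409, 0.0113]), [np.float64(1.4253253374246193), np.float64(1.4253253374247035)])
jig (array([ 0.4726, -0.1975,  0.0071]), [np.float64(0.3845492116493549), np.float64(0.38454921164915556)])
rack side 0.7 [262. 182. 296. 220.] ((537.7362060546875, 276.303466796875), (94.41607666015625, 250.6514434814453), 12.033615112304688)
rack top 0.96 [180. 199. 232. 238.] ((543.4985961914062, 244.24932861328125), (89.99878692626953, 163.03805541992188), 14.685654640197754)
jig side 0.97 [231. 245. 284. 318.] ((469.1123046875, -147.80438232421875), (122.82491302490234, 286.7792663574219), 5.848499298095703)
jig top 0.84 [317. 220. 375. 266.] ((472.52349853515625, -196.19093322753906), (120.5173568725586, 170.4891357421875), 6.474804401397705)
```

View pics/crop1.png

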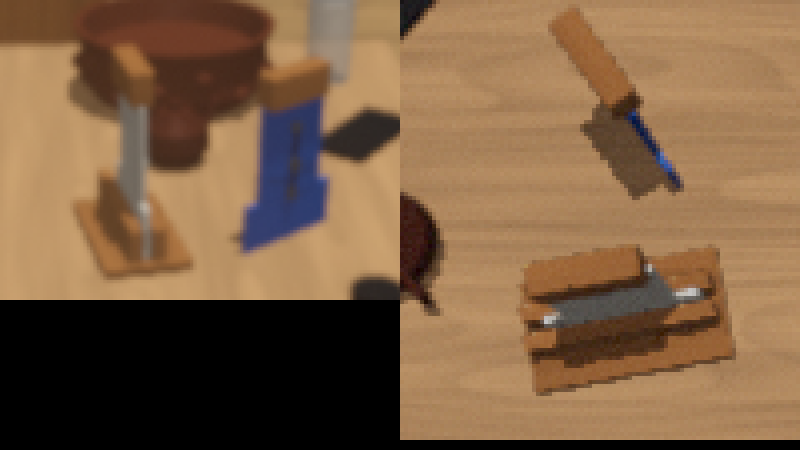

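The close crop confirms it: the silver plate with the wooden handle in the rack is the one at left (130,70), and the other has a blue plate. Next I work out wrist-camera view poses over the jig and the rack.

```bash
cat >> h.py <<'E'
from scipy.spatial.transform import Rotation as Ro
def down(psi,sgn=1):
    a=np.radians(psi); y=np.array([np.cos(a),np.sin(a),0])*sgn; z=np.array([0,0,-1.]); return np.c_[np.cross(y,z),y,z]
def mv(p,R,s=None,p0=None,R0=None):
    if p0 is None:
        s=s or readout.observe(); p0,R0=np.array(s['tcp_pos']),np.array(s['orientation'])
    d=R0.T@(np.array(p)-p0)/.4; w=Ro.from_matrix(R0.T@R).as_rotvec(degrees=True)/360
    print('move',np.round(d,4).tolist(),np.round(w,4).tolist(),'mm',round(np.linalg.norm(d)*400),'deg',round(np.linalg.norm(w)*360,1))
def viewpose(X,R,h):
    "tcp height h so that X is at the picture centre"
    from scipy.optimize import fsolve
    g=lambda q: (proj(cam('wrist',dict(orientation=R,tcp_pos=[q[0],q[1],h])),X)[0]-[280,230])
    return np.r_[fsolve(g,X[:2]),h]
E
python3 - <<'E'
from h import *
np.set_printoptions(precision=4,suppress=True)
s=readout.observe();print(s['time'],s['tcp_pos'],np.array(s['orientation']));print(imaging.calibration('wrist'))
for sg in (1,-1):
    R=down(6,sg); p=viewpose(np.array([.4725,-.197,.06]),R,.42); print(p); mv(p,R)
    R=down(11,sg); p=viewpose(np.array([.5445,.243,.15]),R,.52); print(p); mv(p,R)
E
```

```text
1.4 [ 0.1962 -0.5138  0.4047] [[ 0.9342  0.3568  0.    ]
 [ 0.3568 -0.9342  0.    ]
 [ 0.      0.     -1.    ]]
{'vfov': 64.78333770368519, 'cx': 282.64498742144474, 'cy': 209.37127558116734, 'k1': -0.051645294942513326, 'mount': array([[-0.0008, -0.947 , -0.3213,  0.0832],
       [ 1.    , -0.0008, -0.0002,  0.0013],
       [-0.0001, -0.3213,  0.947 ,  0.0297],
       [ 0.    ,  0.    ,  0.    ,  1.    ]])}
[ 0.4686 -0.1448  0.42  ]
move [0.9652, -0.6188, -0.0382] [0.0, -0.0, -0.2086] mm 459 deg 75.1
[0.5354 0.2987 0.52  ]
move [1.5167, -1.5951, -0.2882] [0.0, -0.0, -0.2225] mm 888 deg 80.1
[ 0.4764 -0.2492  0.42  ]
move [0.8903, -0.3683, -0.0382] [-0.0, -0.0, 0.2914] mm 386 deg 104.9
[0.5536 0.1873 0.52  ]
move [1.4599, -1.3188, -0.2882] [-0.0, -0.0, 0.2775] mm 795 deg 99.9
```

Request:
apply_moves(series=[0.965, -0.619, -0.038, 0, 0, -0.2086, 0, 0.965, -0.619, -0.038, 0, 0, -0.2086, 0, 0.965, -0.619, -0.038, 0, 0, -0.2086, 0, 0.965, -0.619, -0.038, 0, 0, -0.2086, 0, 0.965, -0.619, -0.038, 0, 0, -0.2086, 0, 0.965, -0.619, -0.038, 0, 0, -0.2086, 0, 0.965, -0.619, -0.038, 0, 0, -0.2086, 0, 0.965, -0.619, -0.038, 0, 0, -0.2086, 0, 0.965, -0.619, -0.038, 0, 0, -0.2086, 0, 0.965, -0.619, -0.038, 0, 0, -0.2086, 0, 0.965, -0.619, -0.038, 0, 0, -0.2086, 0, 0.965, -0.619, -0.038, 0, 0, -0.2086, 0])

```text
time: 2.4
tcp_pos: [0.4713, -0.1392, 0.4204]
orientation: [[-0.114, 0.993, 0.003], [0.993, 0.114, 0.003], [0.002, 0.003, -1.0]]
contact_force: [0.0, -0.5, 1.0]
width: 0.997
grasp_force: 0.0
```

Run:
```python
from h import *
np.set_printoptions(precision=4,suppress=True)
s,im=snap('wrist','w1'); C=cam('wrist',s); print(s['tcp_pos'],np.abs(s['joint_velocities']).max())
for n,z in (('jig',0),('blank',.014)):
    print(n,[(np.round(onz(C,d['pixel'][::-1],z),4),np.round(d['pixel'][::-1]),round(d['p'],2)) for d in imaging.pinpoint('wrist',n)[:2]])
d=imaging.regions_of('wrist','jig')[0]; cs=max(cv2.findContours(d['pixels'].astype(np.uint8),0,1)[0],key=cv2.contourArea)[:,0]
P=np.array([onz(C,p,.014)[:2] for p in cs],np.float32)*1000; print(d['p'],cv2.minAreaRect(P))
d=imaging.regions_of('wrist','blank')[0]; cs=max(cv2.findContours(d['pixels'].astype(np.uint8),0,1)[0],key=cv2.contourArea)[:,0]
P=np.array([onz(C,p,.05)[:2] for p in cs],np.float32)*1000; print(d['p'],cv2.minAreaRect(P))
cv2.imwrite('pics/w1.png',cv2.resize(im[:,:,::-1],None,fx=1.4,fy=1.4,interpolation=3))
R=down(11); p=viewpose(np.array([.5445,.243,.15]),R,.5); print(p); mv(p,R)
```

```text
[ 0.4713 -0.1392  0.4204] 5.006082824431832
jig [(array([ 0.4788, -0.1986,  0.    ]), array([282., 217.]), 0.94)]
blank [(array([ 0.4783, -0.1982,  0.014 ]), array([281., 220.]), 0.97)]Traceback (most recent call last):
  File "<stdin>", line 6, in <module>
IndexError: list index out of range
```

View pics/w1.png

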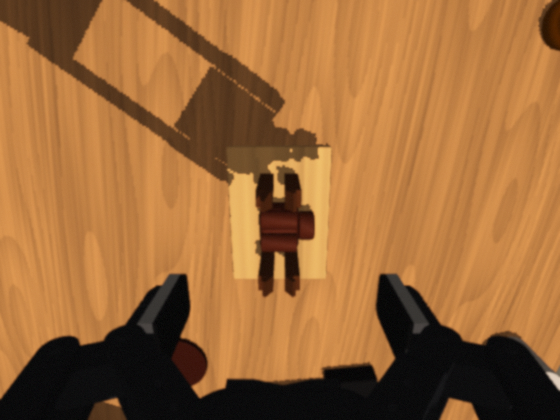

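The wrist view shows the jig board with corners (229,147), (330,147), (326,278) and (234,278). The slots line up at column ~279, and the ridges are at rows ~222 and ~242. I'll fit the jig pose from the board corners, using this view and the top view.

```bash
cat > fit.py <<'E'
from h import *
np.set_printoptions(precision=4,suppress=True)
s,im=snap('wrist'); C=cam('wrist',s); print(s['tcp_pos'],np.abs(s['joint_velocities']).max())
def fitb(C,im,guess,z,hx,hy,lo,hi):
    h=cv2.cvtColor(im,cv2.COLOR_RGB2HSV); m=cv2.inRange(h,np.array(lo),np.array(hi)); m=cv2.morphologyEx(m,cv2.MORPH_CLOSE,np.ones((9,9)))
    cs=[c for c in cv2.findContours(m,0,1)[0] if cv2.pointPolygonTest(c,tuple(map(float,guess)),False)>=0 or cv2.contourArea(c)>3000]
    for c in cs:
        P=np.array([onz(C,p,z)[:2] for p in c[:,0]],np.float32)*1000; print(cv2.contourArea(c),cv2.minAreaRect(P))
px=np.array([[229,147],[330,147],[326,278],[234,278]])
print('px board/table',im[240,245],im[240,320],im[240,200],im[240,360])
g=cv2.cvtColor(im,cv2.COLOR_RGB2GRAY)
cor=cv2.cornerSubPix(g,px.astype(np.float32).reshape(-1,1,2),(6,6),(-1,-1),(3,50,.01))[:,0]; print(cor)
P=np.array([onz(C,p,.014) for p in cor]); print(P, P.mean(0))
e=P[[0,1]].mean(0)-P[[2,3]].mean(0); print('len',np.linalg.norm(e),'yaw',np.degrees(np.arctan2(-e[0],e[1])))
e=P[[1,2]].mean(0)-P[[0,3]].mean(0); print('wid',np.linalg.norm(e),'yaw',np.degrees(np.arctan2(e[1],e[0])))
cv2.imwrite('pics/j_raw.png',im[130:310,210:350,::-1])
E
python3 fit.py
python3 - <<'E'
import sys; sys.path.insert(0,'.')
from h import *
R=down(11); p=viewpose(np.array([.5445,.243,.15]),R,.5); print(p); mv(p,R)
E
```

```text
[ 0.4682 -0.1452  0.4198] 1.7722416469717328
px board/table [232 177  98] [235 185 103] [208 140  74] [194 129  70]
[[229.7276 141.9784]
 [330.     147.    ]
 [330.3946 272.5576]
 [238.3449 273.4574]]
[[ 0.4059 -0.1176  0.014 ]
 [ 0.519  -0.1115  0.014 ]
 [ 0.5434 -0.2703  0.014 ]
 [ 0.4257 -0.2838  0.014 ]] [ 0.4735 -0.1958  0.014 ]
len 0.16394945728875301 yaw 7.73462928386906
wid 0.11584448856559725 yaw 4.8431710530390975
[0.53700191 0.29234475 0.5       ]
move [1.0717, 0.284, -0.201] [-0.0001, 0.0, -0.0142] mm 451 deg 5.1
```

Run:
```python
from h import *
s,im=snap('wrist'); np.savez('jig.npz',im=im,p=s['tcp_pos'],R=s['orientation']); print(s['tcp_pos'],s['orientation'],np.abs(s['joint_velocities']).max())
cv2.imwrite('pics/j2.png',cv2.resize(im[130:280,215:345,::-1],(520,600),interpolation=cv2.INTER_CUBIC))
```

```text
[ 0.46796164 -0.14576355  0.41977881] [[-1.02636531e-01  9.94718754e-01 -5.85042758e-04]
 [ 9.94718889e-01  1.02636348e-01 -3.34861899e-04]
 [-2.73046759e-04 -6.16322146e-04 -9.99999773e-01]] 1.1932345958880985
```

View pics/j2.png

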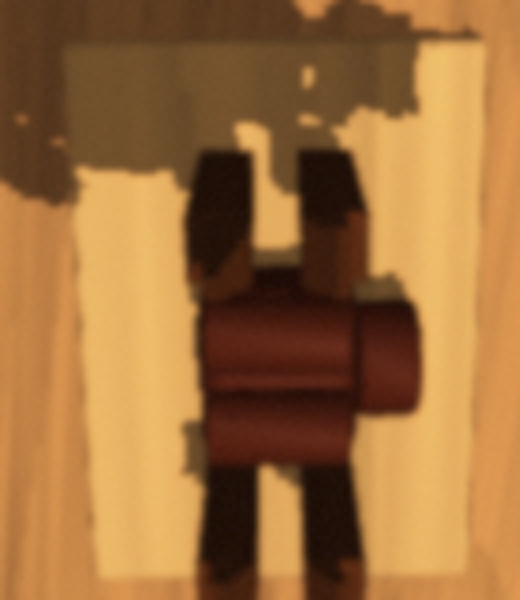

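Request:
apply_moves(series=[1.0, 0.26, -0.2, 0, 0, -0.014, 0, 1.0, 0.26, -0.2, 0, 0, -0.014, 0, 1.0, 0.26, -0.2, 0, 0, -0.014, 0, 1.0, 0.26, -0.2, 0, 0, -0.014, 0, 1.0, 0.26, -0.2, 0, 0, -0.014, 0, 1.0, 0.26, -0.2, 0, 0, -0.014, 0, 1.0, 0.26, -0.2, 0, 0, -0.014, 0, 1.0, 0.26, -0.2, 0, 0, -0.014, 0, 1.0, 0.26, -0.2, 0, 0, -0.014, 0, 1.0, 0.26, -0.2, 0, 0, -0.014, 0, 1.0, 0.26, -0.2, 0, 0, -0.014, 0, 1.0, 0.26, -0.2, 0, 0, -0.014, 0])

```text
time: 3.7
tcp_pos: [0.5307, 0.2645, 0.4998]
orientation: [[-0.192, 0.981, 0.0], [0.981, 0.192, 0.0], [0.0, 0.0, -1.0]]
contact_force: [-0.1, -0.2, 0.1]
width: 1.0
grasp_force: 0.0
```

```bash
cat > jig.py <<'E'
from h import *
from scipy.optimize import least_squares
np.set_printoptions(precision=4,suppress=True)
d=np.load('jig.npz'); CJ=cam('wrist',dict(tcp_pos=d['p'],orientation=d['R']))
px=(np.array([[65,42],[482,40],[465,572],[98,577]])+.5)/4-.5+[215,130]
P=np.array([onz(CJ,p,.014) for p in px]); print(P,P.mean(0))
B=np.array([[-60,85,14],[60,85,14],[60,-85,14],[-60,-85,14]])/1000
def model(q,B):
    a=q[2]; R=np.array([[np.cos(a),-np.sin(a),0],[np.sin(a),np.cos(a),0],[0,0,1]]); return B@R.T+[q[0],q[1],0]
r=least_squares(lambda q:(proj(CJ,model(q,B))-px).ravel(),[.473,-.196,.11]); print('jig',r.x[:2],np.degrees(r.x[2]),r.fun)
u=lambda x,y,z:((proj(CJ,model(r.x,np.array([[x,y,z]])/1000))[0]-[215,130]+.5)*4-.5).round(0)
for h in (98,112): print(h,[u(x,y,h) for x in (-6,6) for y in (37,55,-37)])
print('base gap',[u(x,y,14) for x in (-6,6) for y in (55,)])
for z0 in (14,): print('ridge tops',[u(x,y,z0+z) for y,z in ((13,44),(-13,46)) for x in (-22,22)],'valley',u(0,0,z0+33))
E
python3 jig.py
cat > g.py <<'E'
from h import *
np.set_printoptions(precision=4,suppress=True)
s,im=snap('wrist','g1'); C=cam('wrist',s); print(s['tcp_pos'],np.abs(s['joint_velocities']).max())
for n,z in (('gauge_handle',.18),('gauge_foot',.012),('rack',0)):
    print(n,[(np.round(onz(C,d['pixel'][::-1],z),4),np.round(d['pixel'][::-1],1),round(d['p'],2)) for d in imaging.pinpoint('wrist',n)[:2]])
for n,z in (('gauge_handle',.198),('rack',.012)):
  for d in imaging.regions_of('wrist',n)[:2]:
    c=max(cv2.findContours(d['pixels'].astype(np.uint8),0,1)[0],key=cv2.contourArea)[:,0]
    P=np.array([onz(C,p,z)[:2] for p in c],np.float32)*1000; print(n,d['p'],np.round(d['box']),cv2.minAreaRect(P))
E
python3 g.py
```

```text
[[ 0.4068 -0.1159  0.014 ]
 [ 0.5233 -0.1034  0.014 ]
 [ 0.5436 -0.271   0.014 ]
 [ 0.4262 -0.2848  0.014 ]] [ 0.475  -0.1938  0.014 ]
jig [ 0.475  -0.1939] 6.612005111194015 [-1.1351  0.3328  1.4115 -0.6091  0.5272  0.3733 -0.8421  0.2255]
98 [array([251., 294.]), array([250., 219.]), array([257., 577.]), array([303., 294.]), array([302., 218.]), array([305., 576.])]
112 [array([250., 314.]), array([249., 235.]), array([256., 606.]), array([304., 313.]), array([304., 234.]), array([306., 605.])]
base gap [array([254., 146.]), array([296., 145.])]
ridge tops [array([195., 335.]), array([360., 333.]), array([198., 428.]), array([360., 426.])] valley [278. 365.]
[0.5307 0.2645 0.4998] 2.976979105487043
gauge_handle [(array([0.5516, 0.2415, 0.18  ]), array([299.1, 219.2]), 0.93), (array([0.6982, 0.2535, 0.18  ]), array([450.1, 234.9]), 0.9)]
gauge_foot [(array([0.5491, 0.2383, 0.012 ]), array([291.2, 179.5]), 0.68), (array([0.7059, 0.2462, 0.012 ]), array([398.3, 194.7]), 0.63)]
rack [(array([0.5512, 0.2432, 0.    ]), array([293.1, 174.6]), 0.83)]
gauge_handle 0.71 [283. 134. 311. 269.] ((545.4562377929688, 260.2121887207031), (23.8209285736084, 118.00920104980469), 11.32707691192627)
gauge_handle 0.58 [359. 172. 500. 272.] ((667.5805053710938, 266.2209777832031), (75.22993469238281, 119.994140625), 60.88494110107422)
rack 0.96 [259. 116. 323. 233.] ((548.8366088867188, 243.07737731933594), (89.9054183959961, 170.3133087158203), 11.216967582702637)
rack 0.36 [284. 138. 309. 266.] ((565.8760986328125, 202.19052124023438), (41.78009033203125, 201.9723663330078), 11.82436752319336)
```

View pics/g1.png

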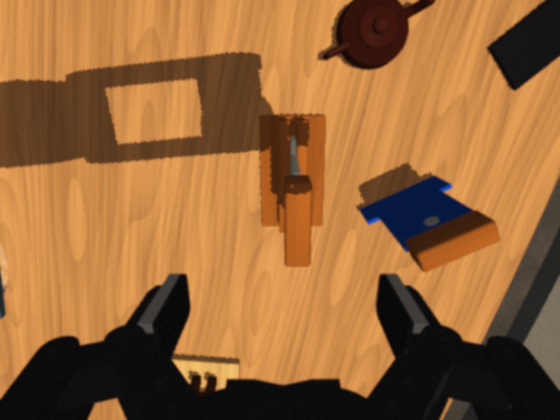

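The wrist view shows the wooden handle at (297,222), above the silver plate in the rack board (261–323, 115–225). The blue look-alike is at (450,235). The jig fit matches the observed slot edges. I re-measure the gauge now that the arm is still.

```bash
sed -i "s/'g1'/'g2'/" g.py; python3 g.py
python3 - <<'E'
from h import *
np.set_printoptions(precision=4,suppress=True)
s,im=snap('wrist'); C=cam('wrist',s); print(s['tcp_pos'])
# predicted pixels of handle top corners for a guess; edge columns measured by gradient in rows 200..255
g=cv2.GaussianBlur(cv2.cvtColor(im,cv2.COLOR_RGB2HSV)[:,:,1].astype(float),(3,3),0)
v=cv2.GaussianBlur(cv2.cvtColor(im,cv2.COLOR_RGB2GRAY).astype(float),(3,3),0)
for r in (232,240,248,256):
    d=np.diff(v[r,270:330]); print(r,'edges',270.5+np.argsort(-np.abs(d))[:6],np.round(np.sort(-np.abs(d))[:6]))
col=v[:,297]; d=np.diff(col[170:285]); print('rows',170.5+np.argsort(-np.abs(d))[:8],np.round(d[np.argsort(-np.abs(d))[:8]]))
E
```

```text
[0.5304 0.262  0.4998] 0.4532823313773084
gauge_handle [(array([0.6991, 0.2494, 0.18  ]), array([451.3, 235.9]), 0.57), (array([0.5511, 0.2418, 0.18  ]), array([299.9, 216.1]), 0.55)]
gauge_foot [(array([0.7009, 0.2502, 0.012 ]), array([397. , 189.3]), 0.6)]
rack [(array([0.5516, 0.241 , 0.    ]), array([294. , 174.3]), 0.62)]
gauge_handle 0.85 [359. 171. 503. 270.] ((667.3563842773438, 266.6950988769531), (75.43988800048828, 119.6169204711914), 60.81624221801758)
rack 0.91 [258. 114. 324. 231.] ((548.2447509765625, 243.279296875), (91.08798217773438, 169.80856323242188), 11.22578239440918)
[0.5302 0.2635 0.5   ]
232 edges [311.5 284.5 312.5 283.5 310.5 285.5] [-22. -20. -15. -14. -12.  -9.]
240 edges [284.5 311.5 285.5 283.5 312.5 310.5] [-23. -19. -16. -16. -12. -10.]
248 edges [284.5 311.5 312.5 285.5 283.5 313.5] [-24. -20. -19. -17. -15. -10.]
256 edges [284.5 311.5 283.5 285.5 310.5 312.5] [-26. -22. -17. -17. -15. -13.]
rows [173.5 193.5 192.5 265.5 174.5 264.5 172.5 194.5] [-21.  20.  19.  19. -17.  15. -13.  13.]
```

Run:
```python
from h import *
np.set_printoptions(precision=4,suppress=True)
s=readout.observe(); C=cam('wrist',dict(tcp_pos=[.5302,.2635,.5],orientation=s['orientation']))
print(s['tcp_pos'],np.array(s['orientation'])[:,0])
q={k:onz(C,p,.198) for k,p in dict(far=[298,193.3],near=[298,265],l=[284.5,240],r=[311.7,240],r2=[311.9,256],l2=[284.5,256],l0=[284.5,225],r0=[311.7,225]).items()}
for k in q: print(k,q[k])
print('len',np.linalg.norm(q['far']-q['near']),'wid',np.linalg.norm(q['l']-q['r']),'c',(q['far']+q['near'])/2, (q['l']+q['r'])/2)
e=q['far']-q['near']; print('yaw',np.degrees(np.arctan2(-e[0],e[1])))
c=(q['far']+q['near'])/2
for z in (.45,.335): mv([c[0],c[1],z],down(11.2),s)
```

```text
[0.5302 0.2636 0.5   ] [-0.1911  0.9816 -0.    ]
far [0.543  0.2697 0.198 ]
near [0.5571 0.2024 0.198 ]
l [0.5401 0.2247 0.198 ]
r [0.564  0.2294 0.198 ]
r2 [0.5677 0.2138 0.198 ]
l2 [0.5431 0.2091 0.198 ]
l0 [0.5373 0.2389 0.198 ]
r0 [0.5609 0.2435 0.198 ]
len 0.06873256039581328 wid 0.024416926927562286 c [0.5501 0.236  0.198 ] [0.5521 0.2271 0.198 ]
yaw 11.839304331310604
move [-0.0772, 0.0357, 0.125] [0.0, 0.0, -0.0005] mm 60 deg 0.2
move [-0.0772, 0.0357, 0.4125] [0.0, 0.0, -0.0005] mm 168 deg 0.2
```

Request:
apply_moves(series=[-0.062, 0.036, 0.1, 0, 0, -0.001, 0, -0.062, 0.036, 0.1, 0, 0, -0.001, 0, -0.062, 0.036, 0.2, 0, 0, -0.001, 0, -0.062, 0.036, 0.3, 0, 0, -0.001, 0, -0.062, 0.036, 0.3625, 0, 0, -0.001, 0, -0.062, 0.036, 0.4175, 0, 0, -0.001, 0, -0.062, 0.036, 0.4175, 0, 0, -0.001, 0, -0.062, 0.036, 0.4175, 0, 0, -0.001, 0, -0.062, 0.036, 0.4175, 0, 0, -0.001, 0, -0.062, 0.036, 0.4175, 0, 0, -0.001, 0])

```text
time: 5.18
tcp_pos: [0.5497, 0.2426, 0.3352]
orientation: [[-0.198, 0.98, 0.004], [0.98, 0.198, 0.001], [0.0, 0.004, -1.0]]
contact_force: [0.1, -0.7, 0.5]
width: 0.998
grasp_force: 0.0
```

Run:
```python
from h import *
np.set_printoptions(precision=4,suppress=True)
s,im=snap('wrist'); print(s['tcp_pos'],s['contact_force'])
C=cam('wrist',s); T=cam('top')
s2,im2=snap('top')
for c,i,K in (('wrist',im,C),('top',im2,T)):
  print(c,[(np.round(onz(K,d['pixel'][::-1],.18),4),np.round(d['pixel'][::-1],1),round(d['p'],2)) for d in imaging.pinpoint(c,'gauge_handle')[:3]])
cv2.imwrite('pics/g3.png',np.hstack([cv2.resize(im,(400,300)),cv2.resize(im2[130:280,130:330],(400,300))])[:,:,::-1])
```

```text
[0.5497 0.2426 0.3352] [ 0.1447 -0.7431  0.4772]
wrist [(array([0.5502, 0.2402, 0.18  ]), array([280. , 298.2]), 0.94)]
top [(array([0.548 , 0.2465, 0.18  ]), array([193.6, 208.3]), 0.75), (array([0.697 , 0.2438, 0.18  ]), array([197.2, 157.2]), 0.53), (array([0.6866, 0.0438, 0.18  ]), array([267. , 160.9]), 0.24)]
```

View pics/g3.png

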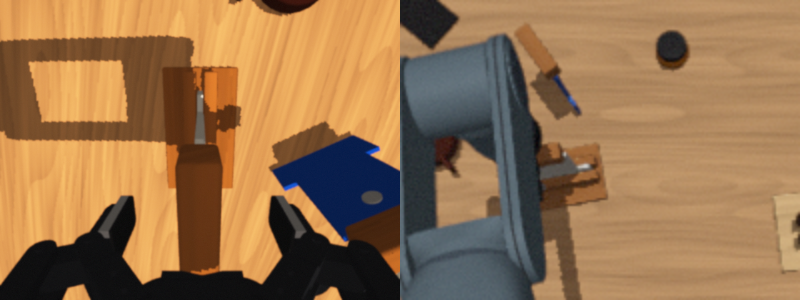

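In the wrist half, the wooden handle stands centred between the open fingers (column ~199, fingers at ~130 and ~272), and the blue look-alike is clear to the right. I close now.

Request:
apply_moves(series=[0, 0, 0, 0, 0, 0, 1, 0, 0, 0, 0, 0, 0, 1, 0, 0, 0, 0, 0, 0, 1, 0, 0, 0, 0, 0, 0, 1, 0, 0, 0, 0, 0, 0, 1, 0, 0, 0, 0, 0, 0, 1, 0, 0, 0, 0, 0, 0, 1, 0, 0, 0, 0, 0, 0, 1], grip_force=90)

```text
time: 6.05
tcp_pos: [0.5491, 0.2424, 0.3331]
orientation: [[-0.198, 0.98, 0.0], [0.98, 0.198, 0.0], [0.0, 0.0, -1.0]]
contact_force: [-0.1, -0.2, 1.8]
width: 0.269
grasp_force: 88.5
```

Run:
```python
from h import *
np.set_printoptions(precision=4,suppress=True)
s=readout.observe(); S=cam('side'); print('f',S[2])
p0,R0=np.array(s['tcp_pos']),np.array(s['orientation'])
for p,yaw in (([.45,-.42,.60],-90),([.42,-.38,.56],-90),([.45,-.45,.58],-90)):
    R=down(yaw); H=np.array(p)+R[:,2]*.155
    ks={k:proj(S,H+[0,0,-z])[0] for k,z in (('handle',0),('piv',.043),('tip',.105),('foot',.168))}
    print(p,{k:v.round() for k,v in ks.items()}); mv(p,R,s)
```

```text
f 386.95896210193723
[0.45, -0.42, 0.6] {'handle': array([228., 149.]), 'piv': array([230., 178.]), 'tip': array([232., 216.]), 'foot': array([235., 251.])}
move [-1.5742, -0.5699, -0.6676] [0.0, -0.0001, 0.2817] mm 721 deg 101.4
[0.42, -0.38, 0.56] {'handle': array([211., 165.]), 'piv': array([214., 191.]), 'tip': array([217., 226.]), 'foot': array([220., 258.])}
move [-1.4614, -0.6237, -0.5676] [0.0, -0.0001, 0.2817] mm 675 deg 101.4
[0.45, -0.45, 0.58] {'handle': array([227., 171.]), 'piv': array([229., 200.]), 'tip': array([232., 238.]), 'foot': array([234., 273.])}
move [-1.6477, -0.5847, -0.6176] [0.0, -0.0001, 0.2817] mm 742 deg 101.4
```

Request:
apply_moves(series=[0, 0, -0.05, 0, 0, 0, 1, 0, 0, -0.12, 0, 0, 0, 1, 0, 0, -0.2, 0, 0, 0, 1, 0, 0, -0.28, 0, 0, 0, 1, 0, 0, -0.36, 0, 0, 0, 1, 0, 0, -0.4, 0, 0, 0, 1])

```text
time: 6.55
tcp_pos: [0.549, 0.2423, 0.4967]
orientation: [[-0.198, 0.98, 0.004], [0.98, 0.198, 0.001], [0.0, 0.004, -1.0]]
contact_force: [0.5, 0.1, -2.2]
width: 0.273
grasp_force: 89.9
```

Request:
apply_moves(series=[-0.95, -0.39, -0.16, 0, 0, 0.14, 1, -0.95, -0.39, -0.16, 0, 0, 0.14, 1, -0.95, -0.39, -0.16, 0, 0, 0.14, 1, -0.95, -0.39, -0.16, 0, 0, 0.14, 1, -0.95, -0.39, -0.16, 0, 0, 0.14, 1, -0.95, -0.39, -0.16, 0, 0, 0.14, 1, -0.95, -0.39, -0.16, 0, 0, 0.14, 1, -0.95, -0.39, -0.16, 0, 0, 0.14, 1, -0.95, -0.39, -0.16, 0, 0, 0.14, 1, -0.95, -0.39, -0.16, 0, 0, 0.14, 1, -0.95, -0.39, -0.16, 0, 0, 0.14, 1, -0.95, -0.39, -0.16, 0, 0, 0.14, 1])

```text
time: 7.55
tcp_pos: [0.4707, -0.1635, 0.5562]
orientation: [[0.633, 0.774, -0.001], [0.774, -0.633, 0.001], [-0.0, -0.001, -1.0]]
contact_force: [-0.3, 0.8, -2.8]
width: 0.271
grasp_force: 90.0
```

Run:
```python
from h import *
np.set_printoptions(precision=4,suppress=True)
s=readout.observe(); print(s['tcp_pos'],s['contact_force'],s['qpos']); mv([.40,-.52,.62],down(-78),s)
```

```text
[ 0.4707 -0.1635  0.5562] [-0.3431  0.8493 -2.8107] [-31.9962   6.0403  78.0672  -0.0092  95.9766   7.2948]
move [-0.8018, 0.4275, -0.1599] [-0.0002, 0.0001, 0.1075] mm 369 deg 38.7
```

Request:
apply_moves(series=[-0.8, 0.43, -0.16, 0, 0, 0.1075, 1, -0.8, 0.43, -0.16, 0, 0, 0.1075, 1, -0.8, 0.43, -0.16, 0, 0, 0.1075, 1, -0.8, 0.43, -0.16, 0, 0, 0.1075, 1, -0.8, 0.43, -0.16, 0, 0, 0.1075, 1, -0.8, 0.43, -0.16, 0, 0, 0.1075, 1, -0.8, 0.43, -0.16, 0, 0, 0.1075, 1, -0.8, 0.43, -0.16, 0, 0, 0.1075, 1, -0.8, 0.43, -0.16, 0, 0, 0.1075, 1, -0.8, 0.43, -0.16, 0, 0, 0.1075, 1, -0.8, 0.43, -0.16, 0, 0, 0.1075, 1, -0.8, 0.43, -0.16, 0, 0, 0.1075, 1])

```text
time: 8.55
tcp_pos: [0.4046, -0.5173, 0.6196]
orientation: [[0.977, 0.214, -0.001], [0.214, -0.977, 0.003], [0.0, -0.003, -1.0]]
contact_force: [-1.0, 0.5, -2.7]
width: 0.272
grasp_force: 91.0
```

Request:
apply_moves(series=[0, 0, 0, 0, 0, 0, 1, 0, 0, 0, 0, 0, 0, 1, 0, 0, 0, 0, 0, 0, 1, 0, 0, 0, 0, 0, 0, 1, 0, 0, 0, 0, 0, 0, 1, 0, 0, 0, 0, 0, 0, 1, 0, 0, 0, 0, 0, 0, 1, 0, 0, 0, 0, 0, 0, 1])

```text
time: 9.22
tcp_pos: [0.4034, -0.5179, 0.6209]
orientation: [[0.977, 0.213, -0.0], [0.213, -0.977, 0.0], [-0.0, -0.0, -1.0]]
contact_force: [0.4, -0.1, -3.5]
width: 0.272
grasp_force: 91.0
```

```bash
cat > dial.py <<'E'
from h import *
np.set_printoptions(precision=4,suppress=True)
s,im=snap('side','dial'); np.savez('dial.npz',im=im,p=s['tcp_pos'],R=s['orientation'])
S=cam('side'); p,R=np.array(s['tcp_pos']),np.array(s['orientation']); print(s['time'],p,R[:,1])
# gauge axes: x=tool y, y=tool x, z=-tool z (nominal)
G=np.c_[R[:,1],R[:,0],-R[:,2]]; H=p+R[:,2]*.155
print('nominal px',{k:proj(S,H+G@[.006,0,-z])[0].round(1) for k,z in (('handle',0),('piv',.043),('tip',.105),('foot',.168))})
def dialxy(px,off=.006):
    o,v=ray(S,px); a=((H-o)@G[:,0]+off)/(v@G[:,0]); return G.T@(o+v*a-H)
for n in ('gauge_handle','gauge_foot','pointer_tip','mark_tip'):
    print(n,[(np.round(d['pixel'][::-1],1),round(d['p'],2),(dialxy(d['pixel'][::-1])*1000).round(1)) for d in imaging.pinpoint('side',n)[:3]])
u=proj(S,H+G@[.006,0,-.105])[0]; a,b=int(u[0])-65,int(u[1])-95
c=im[b:b+150,a:a+130]; print('crop origin',a,b); cv2.imwrite('pics/dialc.png',cv2.resize(c[:,:,::-1],None,fx=4,fy=4,interpolation=cv2.INTER_CUBIC))
E
python3 dial.py
```

```text
9.2167 [ 0.4034 -0.5179  0.6209] [ 0.2129 -0.9771 -0.0001]
nominal px {'handle': array([177.8, 162.9]), 'piv': array([182.5, 198.1]), 'tip': array([188.6, 243.4]), 'foot': array([194.1, 284. ])}
gauge_handle [(array([329.9, 161.9]), 0.6, array([  6. , 178.6, -16.8])), (array([175.7, 159.4]), 0.55, array([ 6. , -1.7,  4.2]))]
gauge_foot [(array([328.5, 202.7]), 0.74, array([  6. , 180.3, -73. ])), (array([190.5, 281.6]), 0.69, array([   6. ,   -4.1, -163.2]))]
pointer_tip [(array([187. , 246.5]), 0.7, array([   6. ,   -2.4, -109.1])), (array([351.1, 233. ]), 0.62, array([   6. ,  216.7, -124.8])), (array([325.3, 188.2]), 0.56, array([  6. , 174.6, -51.7]))]
mark_tip [(array([293.2, 173.8]), 0.69, array([  6. , 132.1, -27.4])), (array([176.2, 245.1]), 0.52, array([   6. ,  -14.8, -105. ]))]
crop origin 123 148
```

View pics/dialc.png

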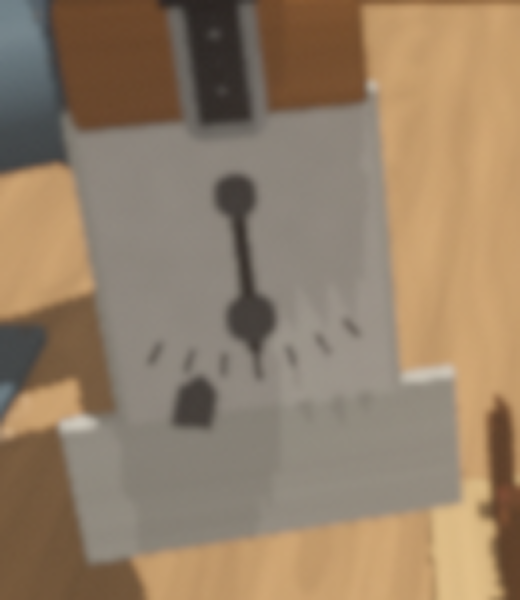

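The dial crop shows the pivot at crop (235,195), the plumb pointer tip at (259,378), and the dark mark's inner point at (197,377), on the gauge's -y side as expected. I compute the mark angle in the plate plane.

```bash
cat > ang.py <<'E'
from h import *
np.set_printoptions(precision=4,suppress=True)
d=np.load('dial.npz'); S=cam('side'); p,R=d['p'],d['R']; G=np.c_[R[:,1],R[:,0],-R[:,2]]; H=p+R[:,2]*.155
f=lambda u:(np.array(u)+.5)/4-.5+[123,148]
def g(u,off):
    o,v=ray(S,f(u)); a=((H-o)@G[:,0]+off)/(v@G[:,0]); return (G.T@(o+v*a-H)*1000)[1:]
K=dict(piv=[235,195],tip=[259,378],mark=[197,377],bob=[250,318],markbase=[192,427],fl=[90,562],fr=[460,500],sl=[62,430],sr=[455,373],tl=[75,130],tr=[372,95])
Q={k:g(u,.003 if k in('fl','fr','sl','sr') else .006) for k,u in K.items()}
for k in Q: print(k,Q[k].round(1))
a=lambda k:np.degrees(np.arctan2(*( (Q[k]-Q['piv'])*[1,-1])))
print('pointer',a('tip'),a('bob'),'mark',a('mark'),a('markbase'),'r',np.linalg.norm(Q['tip']-Q['piv']),np.linalg.norm(Q['mark']-Q['piv']))
e=Q['fr']-Q['fl'];print('foot tilt',np.degrees(np.arctan2(e[1],e[0])),np.linalg.norm(e),'mid',(Q['fr']+Q['fl'])/2)
# homography from foot/step corners
h,_=cv2.findHomography(np.array([K[k] for k in('fl','fr','sl','sr')],float),np.array([[-60,0],[60,0],[-60,52],[60,52]],float))
for k in('piv','tip','mark'): Q[k]=cv2.perspectiveTransform(np.array([[K[k]]],float),h)[0,0]; print(k,Q[k])
print('H: pointer',a('tip'),'mark',a('mark'))
E
python3 ang.py
```

```text
piv [ -1.  -40.7]
tip [  -1.3 -102.9]
mark [-19.2 -99.6]
bob [ -1.5 -81.6]
markbase [ -23.  -117.1]
fl [ -60.4 -164.2]
fr [  57.8 -163.3]
sl [ -60.4 -113.5]
sr [  58.8 -113.1]
tl [-40.6 -15.9]
tr [ 40.  -14.3]
pointer -0.24758597916123476 -0.701218910667094 mark -17.164306643572548 -16.019979655255934 r 62.2061569853991 61.57122564822859
foot tilt 0.4647842516394014 118.17959200972308 mid [  -1.3222 -163.7365]
piv [ -1.3899 123.7643]
tip [-0.9902 60.6385]
mark [-19.108   64.1475]
H: pointer 0.3627732051177507 mark -16.5519105029173
```

Request:
apply_moves(series=[0, 0, 0, 0, 0.0156, 0, 1, 0, 0, 0, 0, 0.0314, 0, 1, 0, 0, 0, 0, 0.047, 0, 1, 0, 0, 0, 0, 0.047, 0, 1, 0, 0, 0, 0, 0.047, 0, 1, 0, 0, 0, 0, 0.047, 0, 1, 0, 0, 0, 0, 0.047, 0, 1, 0, 0, 0, 0, 0.047, 0, 1, 0, 0, 0, 0, 0.047, 0, 1, 0, 0, 0, 0, 0.047, 0, 1, 0, 0, 0, 0, 0.047, 0, 1, 0, 0, 0, 0, 0.047, 0, 1])

```text
time: 10.47
tcp_pos: [0.4036, -0.5179, 0.6208]
orientation: [[0.935, 0.213, 0.284], [0.204, -0.977, 0.062], [0.291, -0.0, -0.957]]
contact_force: [0.0, -0.9, -2.8]
width: 0.266
grasp_force: 91.1
```

Request:
apply_moves(series=[0, 0, 0, 0, 0, 0, 1, 0, 0, 0, 0, 0, 0, 1, 0, 0, 0, 0, 0, 0, 1, 0, 0, 0, 0, 0, 0, 1, 0, 0, 0, 0, 0, 0, 1, 0, 0, 0, 0, 0, 0, 1, 0, 0, 0, 0, 0, 0, 1])

```text
time: 11.05
tcp_pos: [0.4035, -0.518, 0.6209]
orientation: [[0.935, 0.213, 0.284], [0.204, -0.977, 0.062], [0.291, 0.0, -0.957]]
contact_force: [0.0, 0.3, -2.6]
width: 0.269
grasp_force: 91.1
```

```bash
sed -i "s/dial.npz/dial2.npz/; s/dialc/dialc2/; s/'side','dial'/'side','dialb'/" dial.py; python3 dial.py
```

```text
11.05 [ 0.4035 -0.518   0.6209] [ 0.213  -0.9771  0.    ]
nominal px {'handle': array([218.7, 153.4]), 'piv': array([232.1, 185.8]), 'tip': array([249.3, 227.3]), 'foot': array([264.5, 264.1])}
gauge_handle [(array([327.1, 160.8]), 0.68, array([  6. , 117.7, -58.5])), (array([217.3, 149.2]), 0.67, array([6. , 0.3, 5.1]))]
gauge_foot [(array([262.5, 264.2]), 0.87, array([   6. ,   -2.5, -166.8])), (array([277.1, 206.2]), 0.75, array([  6. ,  41.8, -91.6])), (array([329.2, 204. ]), 0.74, array([   6. ,  106.5, -117.8]))]
pointer_tip [(array([235.4, 233.1]), 0.52, array([   6. ,  -18.7, -105.3])), (array([327.8, 189.1]), 0.41, array([  6. , 109.7, -96.1]))]
mark_tip [(array([236.2, 229.4]), 0.5, array([   6. ,  -16. , -100.7]))]
crop origin 184 132
```

View pics/dialc2.png

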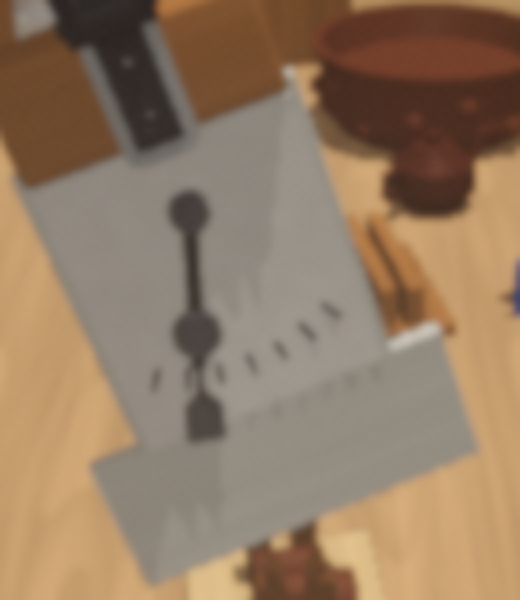

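The rolled crop shows the pointer tip on the mark at about (203,390), so the roll of about 17° is right. I check it numerically and compute the jig approach.

```bash
cat > fin.py <<'E'
from h import *
np.set_printoptions(precision=4,suppress=True)
S=cam('side')
def an(fn,org,K):
    d=np.load(fn); p,R=d['p'],d['R']; G=np.c_[R[:,1],R[:,0],-R[:,2]]; H=p+R[:,2]*.155; im=d['im']
    g4=cv2.cvtColor(cv2.resize(im[org[1]:org[1]+150,org[0]:org[0]+130],None,fx=4,fy=4,interpolation=cv2.INTER_CUBIC),cv2.COLOR_RGB2GRAY)
    def cen(u,w,thr=95):
        x,y=u; q=np.clip(thr-g4[y-w:y+w+1,x-w:x+w+1].astype(float),0,None); yy,xx=np.mgrid[-w:w+1,-w:w+1]; return np.array([x+(q*xx).sum()/q.sum(),y+(q*yy).sum()/q.sum()])
    U={k:(cen(u,w) if w else np.array(u,float)) for k,(u,w) in K.items()}
    Q={}
    for k,u in U.items():
        o,v=ray(S,(u+.5)/4-.5+org); a=((H-o)@G[:,0]+.005)/(v@G[:,0]); Q[k]=(G.T@(o+v*a-H)*1000)[1:]
    a=lambda k:round(np.degrees(np.arctan2(*((Q[k]-Q['piv'])*[1,-1]))),2)
    print(fn,{k:(U[k].round(1),Q[k].round(1)) for k in U},'bob',a('bob'),'mark body',a('mb'),'apex',a('mt'),'roll',np.degrees(np.arcsin(R[2,0])))
an('dial.npz',[123,148],dict(piv=([235,195],26),bob=([250,316],28),mb=([194,405],26),mt=([197,377],0)))
an('dial2.npz',[184,132],dict(piv=([189,212],26),bob=([196,333],28),mb=([205,420],22),mt=([203,392],0)))
E
python3 fin.py
```

```text
dial.npz {'piv': (array([235.3, 197.3]), array([ -1. , -41.9])), 'bob': (array([250.6, 316.5]), array([ -1.3, -81.7])), 'mb': (array([194.9, 404.2]), array([ -21.1, -109.7])), 'mt': (array([197., 377.]), array([ -19.2, -100.2]))} bob -0.35 mark body -16.48 apex -17.36 roll -0.000465994690471273
dial2.npz {'piv': (array([188.4, 214.1]), array([ -1.3, -42. ])), 'bob': (array([196.2, 333.4]), array([-12.9, -80.2])), 'mb': (array([204.4, 417.9]), array([ -21.1, -109.7])), 'mt': (array([203., 392.]), array([ -18.2, -100.6]))} bob -17.02 mark body -16.35 apex -16.17 roll 16.920508351638087
```

Run:
```python
from h import *
mv([.4745,-.1945,.47],down(6.6))
```

```text
move [0.221, -0.7522, 0.4616] [0.0346, -0.0382, -0.2323] mm 364 deg 85.7
```

Request:
apply_moves(series=[0.221, -0.752, 0.462, 0.0346, -0.0382, -0.2323, 1, 0.221, -0.752, 0.462, 0.0346, -0.0382, -0.2323, 1, 0.221, -0.752, 0.462, 0.0346, -0.0382, -0.2323, 1, 0.221, -0.752, 0.462, 0.0346, -0.0382, -0.2323, 1, 0.221, -0.752, 0.462, 0.0346, -0.0382, -0.2323, 1, 0.221, -0.752, 0.462, 0.0346, -0.0382, -0.2323, 1, 0.221, -0.752, 0.462, 0.0346, -0.0382, -0.2323, 1, 0.221, -0.752, 0.462, 0.0346, -0.0382, -0.2323, 1, 0.221, -0.752, 0.462, 0.0346, -0.0382, -0.2323, 1, 0.221, -0.752, 0.462, 0.0346, -0.0382, -0.2323, 1, 0.221, -0.752, 0.462, 0.0346, -0.0382, -0.2323, 1, 0.221, -0.752, 0.462, 0.0346, -0.0382, -0.2323, 1], grip_force=110)

```text
time: 12.3
tcp_pos: [0.4748, -0.1935, 0.4699]
orientation: [[-0.122, 0.992, -0.001], [0.992, 0.122, -0.001], [-0.001, -0.001, -1.0]]
contact_force: [0.9, 0.5, -3.1]
width: 0.267
grasp_force: 109.5
```

Request:
apply_moves(series=[0, 0, 0, 0, 0, 0, 1, 0, 0, 0, 0, 0, 0, 1, 0, 0, 0, 0, 0, 0, 1, 0, 0, 0, 0, 0, 0, 1, 0, 0, 0, 0, 0, 0, 1])

```text
time: 12.72
tcp_pos: [0.4745, -0.1949, 0.4699]
orientation: [[-0.113, 0.994, 0.0], [0.994, 0.113, 0.0], [0.0, 0.0, -1.0]]
contact_force: [0.3, -0.1, -2.8]
width: 0.265
grasp_force: 109.4
```

Run:
```python
from h import *
np.set_printoptions(precision=4,suppress=True)
s=readout.observe(); print(s['time'],s['tcp_pos'],s['contact_force'],s['ft_torque'],s['qpos'])
mv([.4745,-.1945,.47],down(6.6),s)
for z in (.415,.385): mv([.4745,-.1945,z],down(6.6),s)
s,im=snap('wrist'); C=cam('wrist',s)
for n in ('gauge_handle','gauge_foot','jig','blank'): print(n,[(np.round(d['pixel'][::-1],1),round(d['p'],2),onz(C,d['pixel'][::-1],{'gauge_handle':.315,'gauge_foot':.149,'jig':0,'blank':.014}[n])) for d in imaging.pinpoint('wrist',n)[:2]])
s,im2=snap('side'); S=cam('side'); u=proj(S,[.4745,-.1945,.12])[0].astype(int); a,b=u-[50,75]
cv2.imwrite('pics/fit.png',np.hstack([cv2.resize(im,(400,300)),cv2.resize(im2[b:b+113,a:a+150],(400,300),interpolation=2)])[:,:,::-1]); print(a,b)
```

```text
12.7167 [ 0.4745 -0.1949  0.4699] [ 0.3045 -0.1086 -2.7907] [ 0.0124  0.0103 -0.1078] [-34.8127   8.8532  86.4159   0.0232  84.7406 -41.2762]
move [0.0009, 0.0002, -0.0003] [0.0, -0.0001, -0.0004] mm 0 deg 0.1
move [0.0008, 0.0002, 0.1372] [0.0, -0.0001, -0.0004] mm 55 deg 0.1
move [0.0008, 0.0002, 0.2122] [0.0, -0.0001, -0.0004] mm 85 deg 0.1
gauge_handle []
gauge_foot []
jig []
blank [(array([283.3, 165.8]), 0.85, array([ 0.4765, -0.1976,  0.014 ]))]
205 176
```

View pics/fit.png

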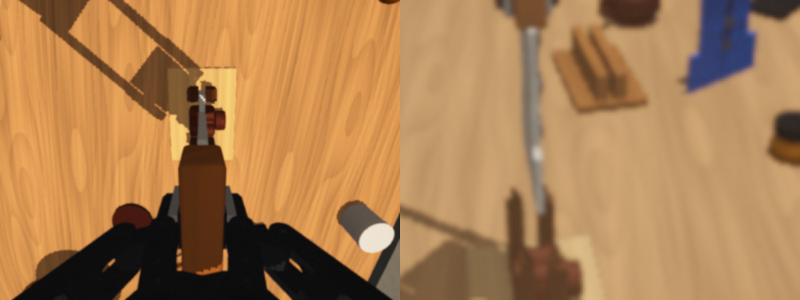

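The wrist half shows the plate's lower end over the slot gap at about (203,100). In the side half the posts are at about 515 and 548, with the plate's near bottom corner at about (543,210). I'll check that numerically against projections.

Run:
```python
from h import *
np.set_printoptions(precision=1,suppress=True)
s=readout.observe(); S=cam('side'); W=cam('wrist',s); T=cam('top')
a=np.radians(6.6); J=lambda x,y,z:np.array([.4745,-.1945,0])+[(x*np.cos(a)-y*np.sin(a))/1e3,(x*np.sin(a)+y*np.cos(a))/1e3,z/1e3]
p=np.array(s['tcp_pos']);R=np.array(s['orientation']);G=np.c_[R[:,1],R[:,0],-R[:,2]];F=p+R[:,2]*.321
for n,C in (('side',S),('wrist',W)):
    print(n,'post outer/inner tops y-55:',[proj(C,J(x,-55,98))[0] for x in (-15,-6,6,15)],' y+55:',[proj(C,J(x,55,98))[0] for x in (-15,-6,6,15)])
    print(n,'foot corners -y:',proj(C,F+G@[0,-.06,0])[0],'+y',proj(C,F+G@[0,.06,0])[0],'handle bottom -y',proj(C,F+G@[0,-.04,.15])[0])
    print(n,'slot bottom (board) +-85:',proj(C,J(0,85,14))[0],proj(C,J(0,-85,14))[0])
s,im=snap('side'); g=cv2.cvtColor(im,cv2.COLOR_RGB2GRAY).astype(int); hsv=cv2.cvtColor(im,cv2.COLOR_RGB2HSV)
for r in (236,244,250,252,254,256,258): print(r,' '.join(f'{v:3d}' for v in g[r,240:272]))
s,im=snap('wrist'); g=cv2.cvtColor(im,cv2.COLOR_RGB2GRAY).astype(int)
for r in (126,130,134,140,146): print(r,' '.join(f'{v:3d}' for v in g[r,256:312]))
```

```text
side post outer/inner tops y-55: [array([251.3, 274.9]), array([255.4, 274.4]), array([260.9, 273.9]), array([265. , 273.5])]  y+55: [array([246.9, 246.9]), array([250.7, 246.5]), array([255.6, 246.1]), array([259.3, 245.8])]
side foot corners -y: [257.7 256.3] +y [252.2 227.3] handle bottom -y [254.4 187.7]
side slot bottom (board) +-85: [253.1 267. ] [260.7 312.9]
wrist post outer/inner tops y-55: [array([268.6, 226.7]), array([276.7, 226.7]), array([287.5, 226.7]), array([295.6, 226.7])]  y+55: [array([267. , 125.1]), array([275.9, 125.1]), array([287.8, 125.1]), array([296.8, 125.1])]
wrist foot corners -y: [282. 251.] +y [281.7 124. ] handle bottom -y [281.4 341.8]
wrist slot bottom (board) +-85: [282.   94.6] [282.2 224.3]
236 168 167 167 165 165 166 166 166 164 162 158 152 138 123 124 145 162 165 161 157 158 161 165 167 169 169 168 167 164 162 160 161
244 170 168 167 165 165 165 165 163 162 160 158 158 156 149 133 122 130 137 144 151 157 161 163 166 168 170 171 170 170 167 164 162
250 169 167 164 158 147 128 104  80  71  83 114 142 155 156 149 137 133 134 122 101  92 105 131 1
[... 1002 characters left out ...]
 203 201 200 199
134  97  97  94  92  87  73  50  31  29  30  25  22  26  25  24  26  27  25  23  25  29  55 112 170 197 195 175 152 126 109  97  77  55  42  42  43  42  42  42  42  45  48  54  58  63  65  73 111 163 187 196 201 202 201 198 198
140  96  95  95  93  90  81  58  40  31  31  29  25  23  24  27  25  25  27  24  28  43  64  84  99 107 107 115 145 189 204 184 136  81  53  45  42  44  39  41  37  41  45  43  40  39  39  51 105 160 188 197 202 202 200 199 198
146  96  97  95  93  92  92  90  90  92  94  97  97  94  91  87  87  85  85  86  84  82  81  86  98 105 107 108 106 106 104  96  87  80  77  78  78  80  81  86 106 142 168 181 188 190 187 184 185 187 192 197 202 201 198 199 197
```

Projections and pixels agree within about 1 px: slot centre 253.3 in the side view and 282.5 in the wrist view, against predictions of 253.1 and 281.9. I lower into the slots.

Request:
apply_moves(series=[0, 0, 0.03, 0, 0, 0, 1, 0, 0, 0.06, 0, 0, 0, 1, 0, 0, 0.09, 0, 0, 0, 1, 0, 0, 0.12, 0, 0, 0, 1, 0, 0, 0.145, 0, 0, 0, 1, 0, 0, 0.165, 0, 0, 0, 1, 0, 0, 0.18, 0, 0, 0, 1, 0, 0, 0.18, 0, 0, 0, 1, 0, 0, 0.18, 0, 0, 0, 1])

```text
time: 13.87
tcp_pos: [0.4746, -0.1946, 0.3978]
orientation: [[-0.115, 0.993, -0.0], [0.993, 0.115, 0.0], [0.0, -0.0, -1.0]]
contact_force: [0.2, 0.0, -3.0]
width: 0.267
grasp_force: 109.4
```

Request:
apply_moves(series=[0, 0, 0.004, 0, 0, 0, 1, 0, 0, 0.008, 0, 0, 0, 1, 0, 0, 0.012, 0, 0, 0, 1, 0, 0, 0.016, 0, 0, 0, 1, 0, 0, 0.02, 0, 0, 0, 1, 0, 0, 0.024, 0, 0, 0, 1, 0, 0, 0.026, 0, 0, 0, 1, 0, 0, 0.028, 0, 0, 0, 1])

```text
time: 14.53
tcp_pos: [0.4745, -0.1946, 0.3865]
orientation: [[-0.115, 0.993, -0.0], [0.993, 0.115, 0.0], [0.0, -0.0, -1.0]]
contact_force: [-0.2, -0.1, -2.7]
width: 0.266
grasp_force: 109.4
```

Request:
apply_moves(series=[0, 0, 0.0025, 0, 0, 0, 1, 0, 0, 0.005, 0, 0, 0, 1, 0, 0, 0.0075, 0, 0, 0, 1, 0, 0, 0.0075, 0, 0, 0, 1])

```text
time: 14.87
tcp_pos: [0.4746, -0.1946, 0.3837]
orientation: [[-0.115, 0.993, -0.0], [0.993, 0.115, -0.0], [0.0, -0.0, -1.0]]
contact_force: [-0.3, -0.6, -2.4]
width: 0.266
grasp_force: 109.9
```

Request:
apply_moves(series=[0, 0, 0.0025, 0, 0, 0, 1, 0, 0, 0.005, 0, 0, 0, 1, 0, 0, 0.005, 0, 0, 0, 1])

```text
time: 15.12
tcp_pos: [0.4746, -0.1946, 0.3834]
orientation: [[-0.115, 0.993, 0.001], [0.993, 0.115, -0.001], [-0.001, 0.001, -1.0]]
contact_force: [-3.2, 1.6, 8.9]
width: 0.273
grasp_force: 111.4
```

Request:
apply_moves(series=[0, 0, 0.0025, 0, 0, 0, 1, 0, 0, 0.005, 0, 0, 0, 1, 0, 0, 0.005, 0, 0, 0, 1])

```text
time: 15.37
tcp_pos: [0.4745, -0.1945, 0.3832]
orientation: [[-0.115, 0.993, 0.002], [0.993, 0.115, -0.002], [-0.002, 0.002, -1.0]]
contact_force: [-5.8, 2.9, 20.0]
width: 0.268
grasp_force: 112.7
```

Contact came at TCP z ≈ 0.3835 with the force rising cleanly, and the net push is now about 23 N. I ease it off slightly and rock about the -y ridge, checking the force halfway.

Request:
apply_moves(series=[0, 0, -0.005, 0, 0, 0, 1, -0.0189, 0, -0.0069, 0, 0.00375, 0, 1, -0.0379, 0, -0.0073, 0, 0.0075, 0, 1, -0.0568, 0, -0.0072, 0, 0.01125, 0, 1, -0.0757, 0, -0.0068, 0, 0.015, 0, 1, -0.0947, 0, -0.0059, 0, 0.01875, 0, 1, -0.1135, 0, -0.0046, 0, 0.0225, 0, 1, -0.1135, 0, -0.0046, 0, 0.0225, 0, 1, -0.1135, 0, -0.0046, 0, 0.0225, 0, 1])

```text
time: 16.12
tcp_pos: [0.4799, -0.2408, 0.3822]
orientation: [[-0.112, 0.994, -0.015], [0.983, 0.113, 0.143], [0.144, 0.001, -0.99]]
contact_force: [-1.8, 2.3, 9.3]
width: 0.269
grasp_force: 111.0
```

Request:
apply_moves(series=[-0.0189, 0, -0.0009, 0, 0.00375, 0, 1, -0.0379, 0, -0.0014, 0, 0.0075, 0, 1, -0.0568, 0, -0.0015, 0, 0.01125, 0, 1, -0.0757, 0, -0.0012, 0, 0.015, 0, 1, -0.0947, 0, -0.0004, 0, 0.01875, 0, 1, -0.1136, 0, 0.0009, 0, 0.0225, 0, 1, -0.1136, 0, 0.0009, 0, 0.0225, 0, 1, -0.1136, 0, 0.0009, 0, 0.0225, 0, 1, -0.1136, 0, 0.0009, 0, 0.0225, 0, 1, -0.1136, 0, 0.0009, 0, 0.0225, 0, 1, -0.1136, 0, 0.0009, 0, 0.0225, 0, 1])

```text
time: 17.03
tcp_pos: [0.4851, -0.2851, 0.3748]
orientation: [[-0.11, 0.993, -0.031], [0.953, 0.114, 0.279], [0.281, 0.001, -0.96]]
contact_force: [-0.7, 1.4, 6.3]
width: 0.268
grasp_force: 110.8
```

Run:
```python
from h import *
np.set_printoptions(precision=4,suppress=True)
s=readout.observe(); R=np.array(s['orientation']); print(s['time'],s['tcp_pos'],s['contact_force'],s['ft_torque'],s['width'],s['grasp_force'])
print('roll',np.degrees(np.arcsin(R[2,0])),'lean tool y z',np.degrees(np.arcsin(R[2,1])),'yaw',np.degrees(np.arctan2(R[1,1],R[0,1])))
# handle slip check: where the gauge should be, vs wrist/side views
G=np.c_[R[:,1],R[:,0],-R[:,2]];F=np.array(s['tcp_pos'])+R[:,2]*.321
a=np.radians(6.6); q=F-[.4745,-.1945,0]; print('foot mid in jig mm',(np.cos(a)*q[0]+np.sin(a)*q[1])*1e3,(-np.sin(a)*q[0]+np.cos(a)*q[1])*1e3,F[2]*1e3)
s2,im=snap('side','end'); S=cam('side')
print('pred foot -y corner',proj(S,F+G@[0,-.06,0])[0],'shoulder',proj(S,F+G@[0,-.06,.052])[0],'plate top -y',proj(S,F+G@[0,-.043,.15])[0],'handle end -y top/bot',proj(S,F+G@[0,-.04,.186])[0],proj(S,F+G@[0,-.04,.15])[0])
for n in('gauge_handle','gauge_foot','pointer_tip','mark_tip'): print(n,[(np.round(d['pixel'][::-1],1),round(d['p'],2)) for d in imaging.pinpoint('side',n)[:3]], 'pred',proj(S,F+G@[.003,0,{'gauge_handle':.168,'gauge_foot':0}.get(n,.063)])[0])
for n in('gauge_handle','gauge_foot'): print('region',[(np.round(d['box']),round(d['p'],2)) for d in imaging.regions_of('side',n)[:3]])
```

```text
17.0333 [ 0.4851 -0.2851  0.3748] [-0.7332  1.3591  6.3189] [0.7528 0.1816 0.0164] 0.2677029149652731 110.76538681983948
roll 16.307101930276605 lean tool y z 0.03648694919701222 yaw 6.560714946812466
foot mid in jig mm 0.34055706677233194 -1.076519596507932 66.74740865538392
pred foot -y corner [259.0458 292.442 ] shoulder [259.1712 278.7337] plate top -y [258.4546 242.7356] handle end -y top/bot [258.3545 229.3695] [258.2838 241.5961]
gauge_handle [(array([326.4, 158.9]), 0.84), (array([256.7, 220.1]), 0.75)] pred [257.5594 220.8228]
gauge_foot [(array([253.7, 271.9]), 0.96), (array([327.1, 204.2]), 0.62)] pred [257.3818 270.5739]
pointer_tip [(array([326.1, 190.3]), 0.43)] pred [257.4425 253.5121]
mark_tip [] pred [257.4425 253.5121]
region [(array([250., 207., 262., 292.]), 0.96), (array([313., 152., 341., 211.]), 0.71)]
region [(array([247., 207., 265., 294.]), 0.75), (array([313., 151., 340., 214.]), 0.75), (array([245., 271., 276., 287.]), 0.75)]
```

Run:
```python
from h import *
s,im=snap('wrist','wend'); new=cv2.resize(im,(400,300))[:,:,::-1]; old=cv2.imread('pics/fit.png')[:,:400]
cv2.imwrite('pics/wend_small.png',new)
for nm,(x0,y0,x1,y1) in dict(shoulder=(194,90,214,106),platetop=(186,132,222,160),handle=(176,140,230,270)).items():
    t=np.ascontiguousarray(old[y0:y1,x0:x1]); w=np.ascontiguousarray(new[y0-10:y1+10,x0-10:x1+10]); r=cv2.matchTemplate(w,t,cv2.TM_CCOEFF_NORMED); _,m,_,l=cv2.minMaxLoc(r); 
    print(nm,'shift',l[0]-10,l[1]-10,'score',round(m,2))
g=lambda i:cv2.cvtColor(np.ascontiguousarray(i),cv2.COLOR_BGR2GRAY)
for c in (198,202,206): print(c,'old',' '.join(map(str,g(old)[84:156:2,c])),'\n    new',' '.join(map(str,g(new)[84:156:2,c])))
```

```text
shoulder shift 0 9 score 0.79
platetop shift -1 1 score 0.22
handle shift 0 0 score 0.48
198 old 201 154 128 84 56 63 65 65 74 91 85 45 44 45 52 61 62 62 62 67 63 68 72 74 75 76 81 81 95 100 87 41 40 39 44 43 
    new 203 203 202 196 187 186 150 126 111 117 128 128 114 108 96 97 103 98 74 67 73 79 85 91 92 93 95 110 193 208 186 54 50 50 56 55
202 old 100 95 94 88 84 92 174 191 141 106 106 106 106 105 89 84 84 85 86 85 86 86 85 85 85 86 85 86 105 106 91 41 40 40 44 42 
    new 201 201 198 138 109 193 227 228 228 228 228 227 228 222 117 110 109 110 111 111 112 109 111 112 112 110 111 124 214 228 198 55 49 53 54 56
206 old 89 48 33 43 43 42 45 56 66 88 79 26 25 28 30 62 71 64 65 78 67 70 77 84 85 84 83 84 96 102 89 42 41 43 43 42 
    new 199 199 193 163 148 86 68 61 59 59 55 53 59 93 182 190 181 167 85 87 89 96 103 106 109 107 105 115 173 206 167 54 50 54 56 54
```

Run:
```python
from h import *
s=readout.observe(); W=cam('wrist',s); R=np.array(s['orientation']); 
G=np.c_[R[:,1],R[:,0],-R[:,2]]; H=np.array(s['tcp_pos'])+R[:,2]*.153
for d in (-3,-1.5,0,1.5,3):
    a=np.radians(d); Q=np.array([[1,0,0],[0,np.cos(a),-np.sin(a)],[0,np.sin(a),np.cos(a)]])
    print(d,[(k,(proj(W,H+G@Q@[0,y/1e3,(z-168)/1e3])[0]*.714).round(1)) for k,y,z in(('foot',60,0),('sh_out',60,52),('sh_in',43,52),('ptop',43,150),('h_bot',40,150),('h_top',40,186))])
```

```text
-3 [('foot', array([201.1,  96. ])), ('sh_out', array([201. ,  98.8])), ('sh_in', array([201. , 115.5])), ('ptop', array([200.6, 136.2])), ('h_bot', array([200.6, 140.8])), ('h_top', array([200.3, 158.3]))]
-1.5 [('foot', array([201.1,  92.4])), ('sh_out', array([201. ,  95.8])), ('sh_in', array([201. , 112.7])), ('ptop', array([200.6, 135.9])), ('h_bot', array([200.6, 140.5])), ('h_top', array([200.3, 159.9]))]
0 [('foot', array([201.1,  88.8])), ('sh_out', array([201. ,  92.8])), ('sh_in', array([201. , 109.9])), ('ptop', array([200.6, 135.6])), ('h_bot', array([200.6, 140.3])), ('h_top', array([200.3, 161.6]))]
1.5 [('foot', array([201.1,  85.2])), ('sh_out', array([201. ,  89.9])), ('sh_in', array([201. , 107.1])), ('ptop', array([200.6, 135.4])), ('h_bot', array([200.6, 140. ])), ('h_top', array([200.3, 163.4]))]
3 [('foot', array([201.1,  81.5])), ('sh_out', array([201. ,  86.9])), ('sh_in', array([201. , 104.3])), ('ptop', array([200.6, 135.2])), ('h_bot', array([200.6, 139.9])), ('h_top', array([200.3, 165.2]))]
```

The wrist view puts the plate's shoulder at rows 93–111, against 93–110 predicted for no in-hand slip. The roll is therefore about 16.3° for a mark at about 16.4°. I let the pointer settle, then confirm the push.

Request:
apply_moves(series=[0, 0, 0, 0, 0, 0, 1, 0, 0, 0, 0, 0, 0, 1, 0, 0, 0, 0, 0, 0, 1, 0, 0, 0, 0, 0, 0, 1, 0, 0, 0, 0, 0, 0, 1, 0, 0, 0, 0, 0, 0, 1, 0, 0, 0, 0, 0, 0, 1, 0, 0, 0, 0, 0, 0, 1, 0, 0, 0, 0, 0, 0, 1, 0, 0, 0, 0, 0, 0, 1, 0, 0, 0, 0, 0, 0, 1, 0, 0, 0, 0, 0, 0, 1])

```text
time: 18.43
tcp_pos: [0.4851, -0.285, 0.3749]
orientation: [[-0.11, 0.993, -0.031], [0.953, 0.114, 0.279], [0.281, 0.001, -0.96]]
contact_force: [-0.7, 1.5, 5.9]
width: 0.264
grasp_force: 110.8
```

Steady, with about 9 N net on the clay. I hand the job in.

```bash
python3 -c "
from cell import job
print(job.close_job())"
```

```text
the job is handed in; nothing more can be done
None
```

The job is handed in at about 18.4 s with the gauge still gripped in the jig slots, its foot pressing on the clay at about 9 N and rolled about 16.3° for a mark measured at about 16.4°. The dial couldn't be seen in the jig, so pointer-on-mark rests on a check in free air and no visible slip in the grip.

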